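# Draw the strongbox latch with its key and hold it

## Robot

A 6-joint arm with a two-finger parallel gripper is mounted at the origin on a cart in front of the work surface, level with it; the furniture and walls round the work are solid. World frame = base frame: x ahead of the robot, y to its left, z up, the work surface at z = 0. Lengths are in m, angles in degrees, forces in N, time in s.
With the tool pointing down it reaches from about 0.35 to 0.875 m from the base axis. Payload 4.2 kg.
Tool frame: the origin (TCP) lies between the finger pads, 19 mm behind the fingertips; this is the grasp point; z points along the fingers, y is the line along which they close (so a half turn about z gives the same grasp; the last joint's range is limited). The gripper opens to 87 mm and grips with 3 to 60 N. Pads are 19 mm wide; open, the fingers measure 117 mm over their backs; the gripper's body (75 mm by 190 mm) begins 51 mm behind the grasp point.
Start: joints at [-55.313, 22.042, 0.453, 0, -68.411, -14.817], TCP at [0.212, -0.588, 0.241] pointing down, gripper open.
Joint ranges: [-179.83, 179.83], [-69.29, 118.12], [-61.27, 80.66], [-181.25, 117.63], [-171.15, -9.14], [-177.46, 177.46]. Speed limits (degrees/s): [159.86, 159.86, 180, 180, 180, 180].

## Interface

Orientations are given as a 3x3 rotation matrix whose columns are the frame's x, y, z axes.
In Python, from station import r gives the robot as it stands.
- The arm moves only by the tool servo_tool, never from a script. Its argument "commands" is a list that holds one entry, the list of rows, each a list of 7 numbers: the closure, from 0 (fully open) to 1 (shut), then the shift along the tool's x, y, z in mm, then the turn, a rotation vector about the tool's x, y, z in rad. In form: [[[claw, x, y, z, ax, ay, az], ...]]. A call has exactly 5 rows; each row is the pose to reach, as a shift and turn from the pose commanded when the call began, along the tool's axes at that moment; what a row does not reach only later rows make up. A row lasts 1/10 s, in which the tool goes at most 50 mm and 8.59 degrees, less where a joint would pass 70% of its speed; a pose out of reach is approached as far as the arm can. A call with a gripper value outside its range is refused whole. The fingers move at their own pace and stop on an object; the grip force is fixed at half the most. Time passes only in rows, so rows that repeat a pose let the fingers close, or fill a call up. It gives the time, the measured TCP pose, the force, the opening and the grip force at its end, in the units of the state.
- r.sense(): the state, without advancing time (a new reading comes with each control period).
- r.capture(name): name is "side" or "top"; returns a dict with "pixels" (420x560x3 uint8, red, green, blue), "camera_matrix" (3x3 intrinsics, pixels), "dist" ([k1, k2, p1, p2, k3] as OpenCV has them; the pictures are not rectified), "R" (3x3) and "t" (3): a world point X has camera coordinates R X + t. Camera axes: x right, y down, z forward; pixel columns grow to the right and rows downward; lengths in m; the calibration is good to about 2 mm. A picture is of the moment at which its call begins. There is no depth.
- r.finish_job(): hands the job in; it is judged then, once.
The state is a dict: "time_s": time; "joints": joint angles; "joint_velocities": joint speeds; "effort": joint torques, N m; "tcp_pos": TCP position; "ee_rot": TCP orientation; "wrist_force": force on the tool from outside, world axes, zero at the start; "moment": the same for the moment, N m; "gripper_width": opening from 0.0 (shut) to 1.0 (fully open); "gripper_force": force on a finger pad.
Only numpy, scipy, OpenCV 4.12 (cv2) and the standard library are available. Lean on these libraries where they do the work, as an engineer would, in place of code of your own. Each camera call takes 0.05 s, during which the arm holds its last target. There are 200 camera calls.

## Task

Take the big double-bitted key from the key rack: it cannot be pulled straight up, so lift it just over the front lip and slide it out of its slot. Put it in the keyhole on top of the grey strongbox, easing it past the sticky pins with small wiggles and without forcing it, until its collar sits on the lock; then turn it a quarter turn clockwise to the stop, which draws the spring latch out of its keeper. Finish while still gripping the key and holding it turned, so that I can lift the lid, and leave the small key hanging and the tape measure, chalk bottle and side cutters as they are.

Things in the scene. Friction and masses are not known exactly. Their poses are not given: they have to be found in the camera images.
- box_key: the strongbox key: steel, about 80 g, 76 mm long, hanging bow up in the left or right slot of the rack (the small key has the other). Origin: centre of the underside of its collar; z up along the shank, y across bow and bits. Collar: disc 24 mm across, z 0 to 4 mm, with a hub 8 mm thick on it up to the bow. Half a turn about z makes no difference.
- bow (a point): where to grip the box key, 29 mm above its origin, same axes: middle of the bow, a flat two-lobed plate 9 mm thick (x), 44 mm wide (y), from z 15 to 41 mm of the key. Fingers close along x; with the TCP here their tips end 6 mm over the collar.
- nose (a point): lower end of the box key, 34 mm below its origin: rounded end of the round shank, 5 mm thick. Two flat bits stand out from the shank along y: 22 mm over both, 4.4 mm thick (x), from z -14.5 to -28.5 mm of the key, tapering below -27 mm to 1.8 x 17 mm.
- small_key: the other, smaller steel key, hanging in the rack's other end slot: round bow 21 mm across whose top is 31 mm above the shelf, collar 18 mm across, a single bit. Origin: centre of the underside of its collar. Leave it hanging.
- key_rack: folded dark steel key rack, fixed, 190 mm wide (y), 62 mm deep (x -31 to +31 mm); origin under its centre on the bench, front to -x. Top shelf 4 mm thick, upper face at z 70 mm, with three slots 8 mm wide at y -60, 0 (empty) and +60 mm, open at the front edge, closed at x +9 mm. Keys hang in them on their collars, origin at x -6 to +2 mm, bits across the slot below.
- rack_lip (a point): top of the 3 mm high lip along the shelf's front edge, at x -29.5 mm, y 0, z 73 mm of the rack, same axes. Slide a key out along the rack's -x, lifted more than 3 mm to clear the lip and less than 10 mm, or its bits strike the shelf from below. It is out, free to be raised, when its origin is 12 mm or more in front of this point.
- strongbox: grey steel strongbox, fixed, 190 mm deep (x), 240 mm wide (y), lid top 101 mm high; origin under its centre on the bench, front to -x. On its front deck a dark steel lock case, 54 x 74 mm, its flat face 117 mm above the bench. Behind it on the lid the latch's keeper and a handle folded flat, both lower than the face.
- keyhole (a point): centre of the key slot in the lock's level face; axes as the strongbox. Slot along y, 24.5 x 7 mm, mouth dished to 32 x 14 mm. The key goes straight down, bits along y, till its collar rests on the face (its origin here). Sticky pins are met with the origin 23 mm up, passed at 5 mm; a straight push needs over 40 N, but to-and-fro turns of 0.1 rad every 1 mm down only 20 N.
- plug (a joint): angle of the lock's plug, rad: 0 at rest, growing as the key turns it clockwise seen from above, stop at 1.45 (about a quarter turn). Bits can turn only below the 12 mm thick face: collar within 2 mm of it. A spring turns the plug back, 0.02 N m at first, 0.07 N m at the stop; the key has 0.07 rad of play in it, so turn the gripper about 1.6 rad.
- latch_bolt (a joint): travel of the spring latch, m: 0 is shot into the keeper, 0.0138 fully drawn into the lock case; it moves 9.5 mm per rad of the plug and is clear of the keeper from 0.010. It shoots back if the key is let go.
- tape_measure: tape measure standing near the bench's front edge, between rack and box, 39 x 87 mm, 69 mm high; origin at the centre of its underside. Leave it.
- chalk_bottle: green bottle with a blue cap standing behind, between rack and box, 60 mm across, 161 mm high; origin at the centre of its underside. Leave it.
- side_cutters: side cutters lying on the bench in front of the box, 173 x 57 x 15 mm; origin at the centre of the underside. Leave them.
There are look-alikes about, which are no part of the job. Leave any yellow look-alike of the box_key alone.

How it is judged:
By the outcome, as a careful person would: the job done as asked, in the order asked, and still so for the second after the job is handed in, while the arm keeps its last pose, push and grip.
It also fails if it takes over 58 s, if anything falls off the work surface, if the arm or the gripper's body presses on something with over 40 N, if the wrist force passes 120 N, or if a joint passes its speed limit or range.

## Working session

There is one attempt and no reset: what is moved stays moved. The work goes in short steps, Python scripts to look and compute and a tool call to move; the robot and the scene stay as the last step left them, time stands still between calls to the robot, and variables do not carry over. Pictures are saved under pics/ and viewed, at most 10 in all, crops included, and the job is handed in when it is done.

Besides the shell and the picture viewer there is one more tool, called after "Request:" as a command line: name --argument value ..., lists and objects as JSON in quotes. servo_tool: Moves the arm, as the interface text tells. Its arguments: {"type":"object","properties":{"commands":{"type":"array","items":{"type":"array","items":{"type":"array","items":{"type":"number"}}}}},"required":["commands"]}

```bash
mkdir -p pics; ls; cat > h.py <<'E'
import numpy as np,cv2
from station import r
def cap(n,f):
    c=r.capture(n); cv2.imwrite(f'pics/{f}.png',cv2.cvtColor(c['pixels'],cv2.COLOR_RGB2BGR)); np.savez(f'pics/{f}.npz',**{k:np.array(v) for k,v in c.items()}); return c
def ld(f): return dict(np.load(f'pics/{f}.npz'))
def ray(c,uv):
    p=cv2.undistortPointsIter(np.array([[uv]],float),c['camera_matrix'],c['dist'],None,None,(3,40,1e-8))[0,0] if 1 else 0
    R=np.array(c['R']);o=-R.T@c['t'];d=R.T@np.array([p[0],p[1],1]);return o,d/np.linalg.norm(d)
def onz(c,uv,z):
    o,d=ray(c,uv);return o+d*(z-o[2])/d[2]
def tri(c1,a,c2,b):
    o,d=ray(c1,a);p,e=ray(c2,b);M=np.array([d,-e]).T
    s=np.linalg.lstsq(M,p-o,rcond=None)[0];A=o+s[0]*d;B=p+s[1]*e;return (A+B)/2,np.linalg.norm(A-B)
def proj(c,X):
    return cv2.projectPoints(np.array(X,float).reshape(-1,1,3),cv2.Rodrigues(np.array(c['R']))[0],np.array(c['t'],float),c['camera_matrix'],c['dist'])[0][:,0]
E
python3 - <<'E'
from h import *
for n in('side','top'):
    c=cap(n,n+'0'); print(n,-np.array(c['R']).T@c['t'],np.array(c['R'])[2],c['camera_matrix'][0][0],c['dist'])
print(r.sense())
E
```

```text
pics
side [0.22841134 0.9850076  0.85654257] [ 0.26862788 -0.73640408 -0.62092519] 438.8859600651024 [-0.01083618  0.          0.          0.          0.        ]
top [-0.30078834 -0.11265926  1.33059904] [ 0.56841234  0.14301993 -0.8102177 ] 527.114054373922 [-0.0397708  0.         0.         0.         0.       ]
{'time_s': 0.1, 'joints': array([-5.53127967e+01,  2.20874474e+01,  3.87119719e-01, -2.41069340e-02,
       -6.84091747e+01, -1.48174911e+01]), 'joint_velocities': array([0.03460041, 0.07278621, 0.24692389, 0.20858985, 0.02994573,
       0.0612606 ]), 'effort': array([-3.46279312e-04, -3.91691101e+01,  1.87933302e+01,  4.23191518e+00,
        1.34543009e-02, -7.64612105e-05]), 'tcp_pos': array([ 0.21228349, -0.58732105,  0.24025723]), 'ee_rot': array([[-9.40520623e-01, -3.39735738e-01, -7.65932332e-04],
       [-3.39736584e-01,  9.40518918e-01,  1.79412298e-03],
       [ 1.10846154e-04,  1.94762489e-03, -9.99998097e-01]]), 'wrist_force': array([ 0.7021629 ,  0.1900665 , -0.44868642]), 'moment': array([ 0.02146759, -0.04133289,  0.05259307]), 'gripper_force': 0.0, 'gripper_width': 0.9974044132369785}
```

View pics/side0.png

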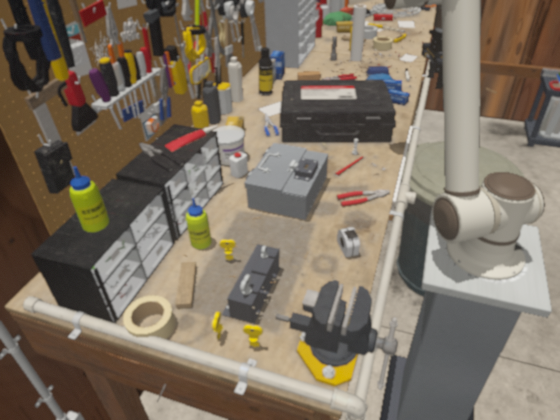

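View pics/top0.png

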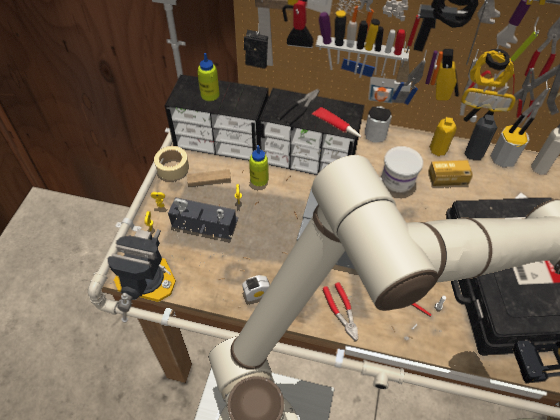

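The side view shows the rack near (255,283) and the box near (288,180). The top view shows the rack near (203,218), but the arm hides the lock. Next I'll enlarge the useful regions in one composite.

```bash
python3 - <<'E'
from h import *
s=cv2.imread('pics/side0.png');t=cv2.imread('pics/top0.png')
f=lambda im,x,y,w,h,k:cv2.resize(im[y:y+h,x:x+w],None,fx=k,fy=k,interpolation=cv2.INTER_CUBIC)
a=f(s,220,235,80,100,4) #320x400... 
b=f(s,240,135,100,100,4)
d=f(t,160,190,100,50,4)
o=np.zeros((600,800,3),np.uint8);o[:400,:320]=a;o[:400,360:760]=b;o[400:600,:400]=d
cv2.imwrite('pics/c1.png',o)
c=ld('side0');t=ld('top0')
for uv in [(255,283),(288,180),(303,165)]: print(onz(c,uv,.1))
print(onz(t,(203,218),.07))
E
```

```text
[0.51825339 0.37691393 0.1       ]
[ 0.57368623 -0.02924692  0.1       ]
[ 0.5543732  -0.12013481  0.1       ]
[0.5227459  0.30490095 0.07      ]
```

View pics/c1.png

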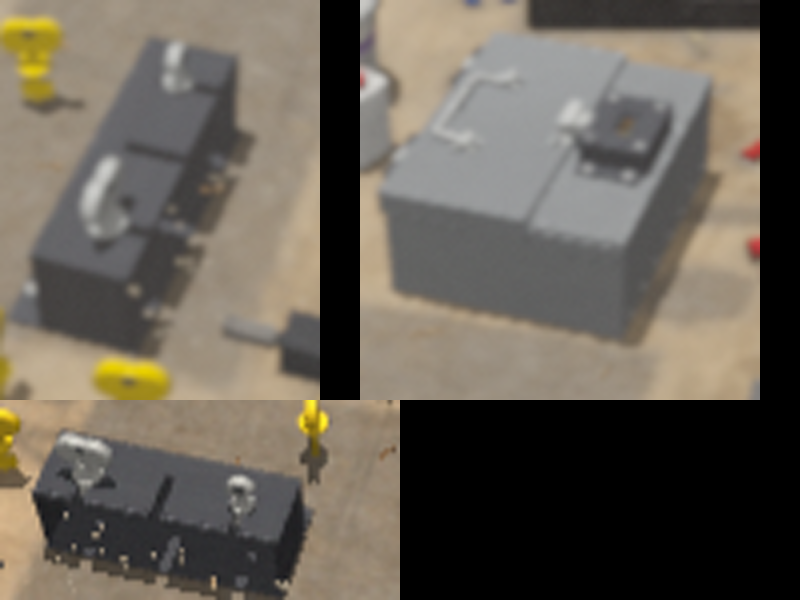

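The big key is in the +y slot: its bow is at crop (100,195) in the side view and (85,455) in the top view. The small key is in the -y slot, and the rack front faces the robot. Next: masks and contours for the rack and the bow.

```bash
python3 - <<'E'
from h import *
out=[]
for n,(x,y,w,h) in {'side0':(215,235,80,95),'top0':(160,185,90,65)}.items():
    im=cv2.imread(f'pics/{n}.png')[y:y+h,x:x+w]; k=8
    big=cv2.resize(im,None,fx=k,fy=k,interpolation=cv2.INTER_CUBIC)
    hsv=cv2.cvtColor(big,cv2.COLOR_BGR2HSV)
    g=hsv[...,2];sat=hsv[...,1]
    m=((g<95)&(sat<75)).astype(np.uint8)*255
    m=cv2.morphologyEx(m,cv2.MORPH_CLOSE,np.ones((25,25),np.uint8));m=cv2.morphologyEx(m,cv2.MORPH_OPEN,np.ones((25,25),np.uint8))
    cs=max(cv2.findContours(m,0,2)[0],key=cv2.contourArea)
    ap=cv2.approxPolyDP(cs,9,True)[:,0]
    f=lambda p:np.round((p+.5)/k-.5+[x,y],1)
    print(n,'rack poly',f(ap).tolist())
    mb=((g>125)&(sat<60)).astype(np.uint8)
    kk,lab,st,ce=cv2.connectedComponentsWithStats(mb)
    for i in range(1,kk):
        if st[i,4]>300 : print('bright',f(ce[i]),st[i,4]/64,f(st[i,:2]),f(st[i,:2]+st[i,2:4]))
    cv2.polylines(big,[ap.reshape(-1,1,2)],True,(0,255,0),1)
    out.append(big)
cv2.imwrite('pics/c2.png',cv2.resize(out[0],(640,760))[:600] if 0 else np.hstack([cv2.resize(out[0],(480,570)),np.zeros((570,0,3),np.uint8)]))
cv2.imwrite('pics/c3.png',out[1])
E
```

```text
side0 rack poly [[278.1, 254.6], [270.1, 255.3], [271.7, 261.8], [266.2, 272.1], [260.3, 272.1], [260.3, 275.1], [263.4, 275.8], [263.4, 278.9], [258.2, 289.7], [252.3, 290.4], [254.2, 297.3], [250.9, 303.3], [228.1, 298.8], [229.2, 315.8], [250.4, 322.1], [257.7, 322.6], [257.9, 314.3], [256.4, 314.1], [256.4, 311.1], [263.6, 309.4], [265.6, 305.2], [266.1, 292.1], [271.8, 291.2], [274.1, 286.6], [272.4, 278.1], [274.9, 277.4], [275.2, 274.8], [279.7, 273.9], [280.7, 268.3], [277.9, 265.4]]
bright [257.1 274.3] 3758.25 [214.6 234.6] [294.6 329.6]
bright [243.9 282.7] 106.015625 [239.2 273.2] [249.8 293.8]
bright [249.5 290.3] 12.34375 [247.3 288.2] [251.7 292.6]
bright [232.5 323.4] 49.203125 [226.8 318.1] [238.7 328.6]
top0 rack poly [[172.1, 203.8], [168.3, 212.2], [171.1, 229.3], [182.4, 229.7], [183.1, 232.3], [200.9, 235.2], [213.8, 239.2], [220.1, 238.9], [224.2, 241.3], [230.1, 240.9], [236.9, 220.7], [235.1, 209.6], [221.8, 208.4], [221.7, 217.4], [218.2, 217.8], [216.8, 206.3], [187.3, 200.7], [184.9, 208.8], [182.4, 211.2], [179.4, 211.2], [177.9, 203.7]]
bright [204.2 187
[... 1070 characters left out ...]
6 230.2]
bright [180.9 236.6] 59.03125 [174.8 230.7] [186.7 242.6]
bright [239.2 233.5] 15.15625 [236.2 231.2] [243.1 235.9]
bright [190.4 236. ] 8.03125 [188.2 233.9] [192.6 237.9]
bright [246.6 241.1] 64.234375 [242.2 234.3] [249.6 248.6]
bright [202. 238.] 6.46875 [200.3 236.6] [204.1 240.3]
bright [232.7 240.8] 21.984375 [230.4 237.3] [235.6 244.9]
bright [222.7 243.6] 60.84375 [215.7 237.8] [230.1 248.8]
bright [211.8 241.2] 7.890625 [209.6 239.7] [214.3 242.9]
bright [212.5 244.8] 16.65625 [208.7 243.2] [216.2 246.7]
bright [235.6 248.1] 8.546875 [234.1 246.2] [237.4 249.6]
bright [214.5 248.3] 6.4375 [213.1 246.8] [216.2 249.6]
bright [239.8 248.7] 4.953125 [238.3 247.6] [241.7 249.6]
```

View pics/c3.png

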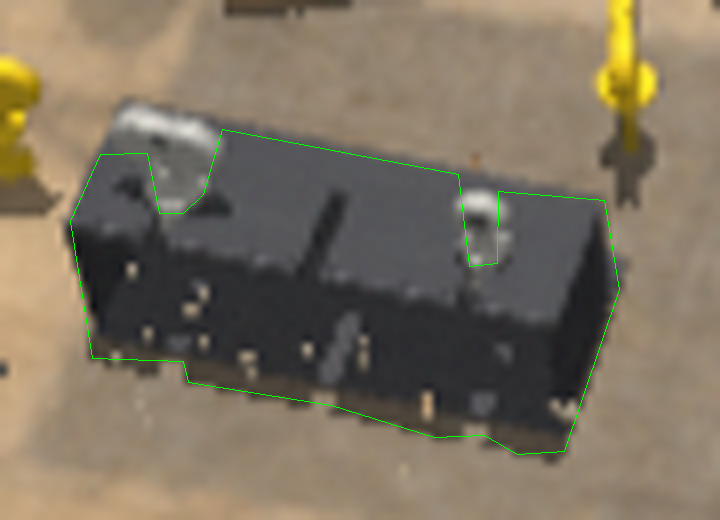

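View pics/c2.png

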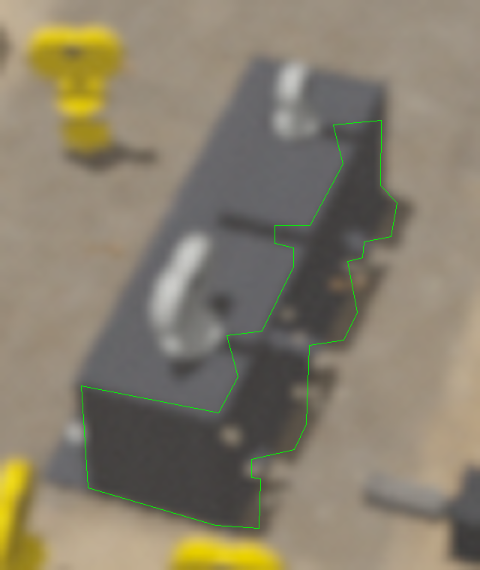

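The composites show the rack clearly. In the top view (8x) the shelf corners are about (118,110), (605,200), (557,325) and (70,224), and the bow's top edge runs from (118,112) to (212,130), parallel to the rack. In the side view (6x) the corners are (255,57), (383,85), (80,388) and (222,415). Triangulating these next.

```bash
python3 - <<'E'
from h import *
s=ld('side0');t=ld('top0')
T=lambda X,Y:((X+.5)/8-.5+160,(Y+.5)/8-.5+185)
S=lambda X,Y:((X+.5)/6-.5+215,(Y+.5)/6-.5+235)
P={'BL':((118,110),(80,388)),'BR':((605,200),(255,57)),'FR':((557,325),(383,85)),'FL':((70,226),(222,415)),'slot0back':((340,195),(222,215)),'bowhub':((180,212),(187,357))}
W={}
for k,(a,b) in P.items():
    p,e=tri(t,T(*a),s,S(*b));W[k]=p
    print(k,p.round(4),'gap',round(e,4),'top@70',onz(t,T(*a),.07)[:2].round(4),'side@70',onz(s,S(*b),.07)[:2].round(4))
d=lambda a,b:W[a]-W[b]
print(np.linalg.norm(d('BL','BR')),np.linalg.norm(d('FL','FR')),np.linalg.norm(d('BL','FL')),np.linalg.norm(d('BR','FR')))
for a,b in(('BL','BR'),('FL','FR')):
    v=d(a,b);print('yaw',np.degrees(np.arctan2(-v[0],v[1])))
c=sum(W[k] for k in('BL','BR','FL','FR'))/4;print('centre',c)
# bow top edge ends in top view
a=onz(t,T(118,112),.111);b=onz(t,T(212,130),.111);v=a-b;print('bowtop',a,b,np.linalg.norm(v),np.degrees(np.arctan2(-v[0],v[1])))
E
```

```text
BL [0.5729 0.414  0.0663] gap 0.0015 top@70 [0.5713 0.4125] side@70 [0.5706 0.4171]
BR [0.5767 0.2228 0.0659] gap 0.0024 top@70 [0.5753 0.2217] side@70 [0.5737 0.2276]
FR [0.5174 0.2235 0.0671] gap 0.0022 top@70 [0.5168 0.2227] side@70 [0.5152 0.2271]
FL [0.5155 0.4112 0.0691] gap 0.0015 top@70 [0.5157 0.4109] side@70 [0.5144 0.4123]
slot0back [0.5528 0.318  0.0704] gap 0.0009 top@70 [0.5536 0.3182] side@70 [0.5525 0.3179]
bowhub [0.5429 0.3793 0.0546] gap 0.0016 top@70 [0.5317 0.3734] side@70 [0.5376 0.3906]
0.1912092405278673 0.18774940132438292 0.05761622724920116 0.059358472373667065
yaw 1.1292361897031742
yaw 0.5822030905610176
centre [0.54562693 0.31790762 0.06711835]
bowtop [0.54204654 0.39509705 0.111     ] [0.54253948 0.35887391 0.111     ] 0.03622649752265723 0.7796583976208334
```

```bash
cat >> h.py <<'E'
from scipy.spatial.transform import Rotation as Ro
def go(p,yaw,n=1):
    "shift mm / rotvec in tool axes from measured pose to p with tool y at yaw deg, tool z down"
    s=r.sense();R=s['ee_rot'];a=np.radians(yaw);y=np.array([np.cos(a),np.sin(a),0]);z=np.array([0,0,-1.]);T=np.c_[np.cross(y,z),y,z]
    print('mm',(R.T@(np.array(p)-s['tcp_pos'])*1e3).round(1),'rad',Ro.from_matrix(R.T@T).as_rotvec().round(4),'tcp',s['tcp_pos'].round(4),'F',s['wrist_force'].round(1),'t',s['time_s'],'w',round(s['gripper_width'],3),'q',s['joints'].round(1))
E
python3 - <<'E'
from h import *
s=ld('side0');t=ld('top0')
print('bottle base',onz(t,(258,185),0),onz(s,(200,247),0)); print('vise',tri(t,(137,245),s,(330,300)))
go([.36,-.2,.26],145);go([.540,.3775,.22],180.9)
E
```

```text
bottle base [0.73715312 0.19645578 0.        ] [7.53676581e-01 2.20214830e-01 1.11022302e-16]
vise (array([0.33766696, 0.41784719, 0.15778314]), np.float64(0.0034029185975519467))
mm [-270.5  314.1  -19.2] rad [ 1.900e-03  5.000e-04 -6.133e-01] tcp [ 0.2123 -0.5873  0.2403] F [ 0.7  0.2 -0.4] t 0.1 w 0.997 q [-55.3  22.1   0.4  -0.  -68.4 -14.8]
mm [-636.   796.1   21.7] rad [ 1.8000e-03  1.1000e-03 -1.2399e+00] tcp [ 0.2123 -0.5873  0.2403] F [ 0.7  0.2 -0.4] t 0.1 w 0.997 q [-55.3  22.1   0.4  -0.  -68.4 -14.8]
```

```bash
python3 - <<'E'
from h import *
s=ld('side0');t=ld('top0')
for z in(.05,.1,.15,.18): print(z,'side tip',onz(s,(277,317),z)[:2].round(3),'topedge of jaw (345,285)',onz(s,(345,285),z)[:2].round(3),'left edge',onz(s,(303,300),z)[:2].round(3),'top right',onz(t,(160,245),z)[:2].round(3),onz(t,(160,262),z)[:2].round(3),'top back',onz(t,(140,236),z)[:2].round(3))
o=np.zeros((600,800,3),np.uint8)
a=cv2.imread('pics/top0.png')[220:310,90:190];b=cv2.imread('pics/side0.png')[275:385,265:405]
o[:360,:400]=cv2.resize(a,None,fx=4,fy=4);o[:314,400:800]=cv2.resize(b,(400,314));cv2.imwrite('pics/c4.png',o)
E
```

```text
0.05 side tip [0.453 0.415] topedge of jaw (345,285) [0.33  0.276] left edge [0.412 0.351] top right [0.415 0.402] [0.361 0.381] top back [0.43 0.47]
0.1 side tip [0.44 0.45] topedge of jaw (345,285) [0.323 0.32 ] left edge [0.401 0.39 ] top right [0.387 0.382] [0.335 0.362] top back [0.401 0.447]
0.15 side tip [0.426 0.485] topedge of jaw (345,285) [0.317 0.364] left edge [0.389 0.429] top right [0.359 0.362] [0.309 0.343] top back [0.373 0.424]
0.18 side tip [0.417 0.507] topedge of jaw (345,285) [0.313 0.391] left edge [0.382 0.453] top right [0.342 0.35 ] [0.294 0.331] top back [0.355 0.411]
```

View pics/c4.png

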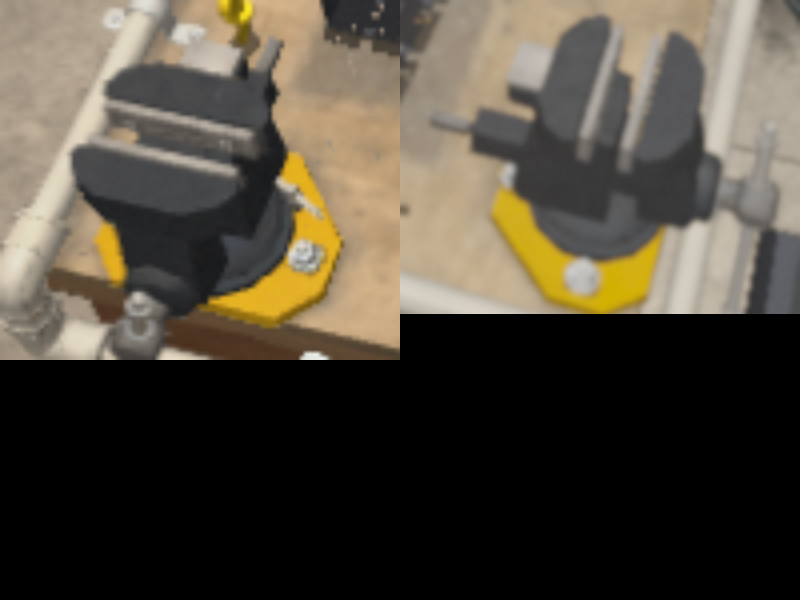

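Request:
servo_tool --commands '[[[0,-50,58,-8,0,0,-0.12],[0,-100,116,-16,0,0,-0.24],[0,-150,174,-20,0,0,-0.36],[0,-210,244,-24,0,0,-0.48],[0,-270,314,-26,0,0,-0.61]]]'

```text
time_s: 0.6
tcp_pos: [0.3013, -0.353, 0.2601]
ee_rot: [[-0.572, -0.82, -0.0], [-0.82, 0.572, 0.0], [-0.0, 0.0, -1.0]]
wrist_force: [0.7, -0.3, 0.6]
gripper_width: 0.997
gripper_force: 0.0
```

The crop shows the vise's jaws ending near x≈0.37, with tops at about z 0.16. That leaves roughly 40 mm of clearance behind them when I pull the key out to x≈0.50.

```bash
python3 - <<'E'
from h import *
go([.50,.05,.26],160);go([.540,.3775,.22],180.9)
E
```

```text
mm [-4.442e+02  6.770e+01  2.000e-01] rad [ 3.000e-04  2.000e-04 -2.604e-01] tcp [ 0.3013 -0.353   0.2601] F [ 0.7 -0.3  0.6] t 0.6 w 0.997 q [-29.4   5.3 -19.2  -0.  -65.5  -5.5]
mm [-735.7  222.4   40.3] rad [ 2.000e-04  2.000e-04 -6.251e-01] tcp [ 0.3013 -0.353   0.2601] F [ 0.7 -0.3  0.6] t 0.6 w 0.997 q [-29.4   5.3 -19.2  -0.  -65.5  -5.5]
```

Request:
servo_tool --commands '[[[0,-50,15,0,0,0,-0.12],[0,-100,30,0,0,0,-0.24],[0,-150,45,0,0,0,-0.36],[0,-198,60,0,0,0,-0.48],[0,-246,75,0,0,0,-0.625]]]'

```text
time_s: 1.1
tcp_pos: [0.3792, -0.1155, 0.2604]
ee_rot: [[0.017, -1.0, 0.0], [-1.0, -0.017, 0.0], [-0.0, -0.0, -1.0]]
wrist_force: [1.2, -1.0, 0.9]
gripper_width: 0.998
gripper_force: 0.0
```

```bash
python3 - <<'E'
from h import *
go([.540,.3775,.22],180.9)
E
```

```text
mm [-490.2 -168.9   40.5] rad [-0.0005  0.0002  0.0008] tcp [ 0.3792 -0.1155  0.2604] F [ 1.2 -1.   0.9] t 1.1 w 0.998 q [  6.8  -2.  -26.9  -0.  -65.2  -5.9]
```

Request:
servo_tool --commands '[[[0,-48,-16,0,0,0,0],[0,-96,-33,0,0,0,0],[0,-143,-49,0,0,0,0],[0,-190,-65,0,0,0,0],[0,-238,-82,0,0,0,0]]]'

```text
time_s: 1.6
tcp_pos: [0.458, 0.1219, 0.2602]
ee_rot: [[0.012, -1.0, -0.0], [-1.0, -0.012, -0.0], [0.0, 0.0, -1.0]]
wrist_force: [1.2, -0.8, 0.6]
gripper_width: 0.997
gripper_force: 0.0
```

Request:
servo_tool --commands '[[[0,-48,-16,8,0,0,0],[0,-96,-33,16,0,0,0],[0,-143,-49,24,0,0,0],[0,-190,-65,32,0,0,0],[0,-238,-82,40,0,0,0]]]'

```text
time_s: 2.1
tcp_pos: [0.536, 0.3559, 0.2201]
ee_rot: [[0.011, -1.0, -0.001], [-1.0, -0.011, -0.001], [0.001, 0.001, -1.0]]
wrist_force: [-0.1, 0.7, 0.9]
gripper_width: 1.001
gripper_force: 0.0
```

```bash
python3 - <<'E'
from h import *
go([.540,.3775,.15],180.9)
t=cap('top','top1');s=cap('side','side1')
o=np.zeros((600,800,3),np.uint8)
a=t['pixels'][150:300,270:370,::-1];b=s['pixels'][140:220,240:340,::-1]
o[:,:400]=cv2.resize(a,None,fx=4,fy=4,interpolation=2);o[:320,400:800]=cv2.resize(b,None,fx=4,fy=4,interpolation=2)
c=s['pixels'][225:295,215:315,::-1];o[320:600,400:]=cv2.resize(c,None,fx=4,fy=4,interpolation=2)
cv2.imwrite('pics/c5.png',o)
E
```

```text
mm [-21.6  -4.3  70.1] rad [ 0.0009 -0.0007 -0.0044] tcp [0.536  0.3559 0.2201] F [-0.1  0.7  0.9] t 2.1 w 1.001 q [ 48.   24.7   1.5  -0.  -66.9 -47.3]
```

View pics/c5.png

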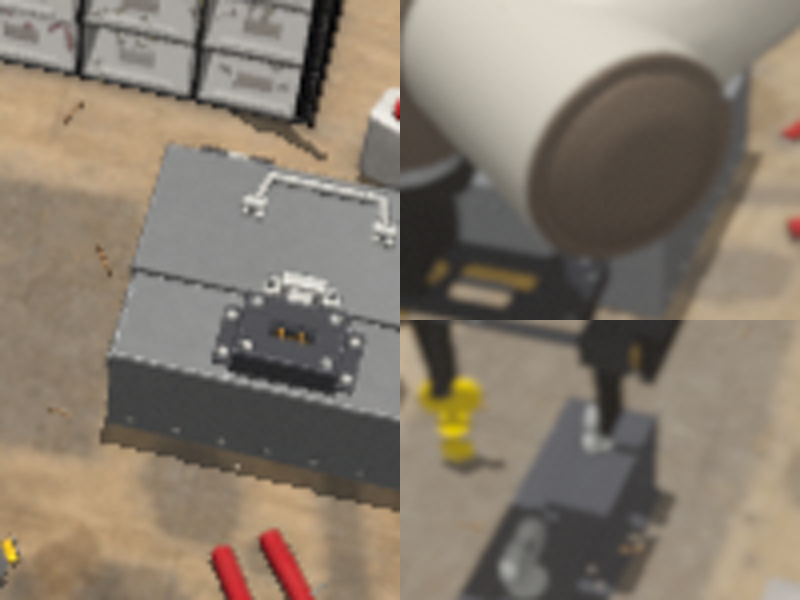

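The top view shows the lock with its keyhole at crop (293,337), about px (343,234), its brass showing. In the first side view the keyhole is at about (306,166). The lid's left edge and the seam give the box yaw. The gripper is over the rack.

```bash
python3 - <<'E'
from h import *
t=ld('top1');s=ld('side0')
def blob(c,x,y,w,h):
    im=cv2.resize(c['pixels'][y:y+h,x:x+w],None,fx=8,fy=8,interpolation=2);hs=cv2.cvtColor(im,cv2.COLOR_RGB2HSV)
    m=((hs[...,1]>90)&(hs[...,0]<30)).astype(np.uint8);n,l,st,ce=cv2.connectedComponentsWithStats(m)
    ys,xs=np.nonzero(m);print([(np.round((ce[i]+.5)/8-.5+[x,y],1).tolist(),int(st[i,4]),(st[i,2:4]/8).tolist()) for i in range(1,n) if st[i,4]>20])
    return np.array([xs.mean(),ys.mean()])/8+1/16-.5+[x,y]
a=blob(t,332,226,24,16);b=blob(s,298,158,18,16);print(a,b)
print('tri',tri(t,a,s,b),onz(t,a,.117),onz(s,b,.117),'shallow',onz(t,(342.9,233.9),.117))
T=lambda X,Y:((X+.5)/4-.5+270,(Y+.5)/4-.5+150)
S=lambda X,Y:((X-360+.5)/4-.5+240,(Y+.5)/4-.5+135)
g=lambda X,Y,z:onz(t,T(X,Y),z)[:2].round(4)
print('lid FL',g(109,355,.101),'BL',g(168,147,.101),'seam',g(133,270,.101),g(228,293,.101))
print('tri FL',tri(t,T(109,355),s,S(628,243)),'BL',tri(t,T(168,147),s,S(382,195)))
for k in((243,297),(220,335),(356,325),(345,375)): print(k,g(*k,.117))
# edge fits: lid left edge & front edge by canny/hough
im=cv2.cvtColor(t['pixels'],cv2.COLOR_RGB2GRAY)
L=cv2.createLineSegmentDetector().detect(im)[0][:,0]
for l in L:
    if np.hypot(l[2]-l[0],l[3]-l[1])>18 and 290<l[0]<440 and 180<l[1]<275:
        p,q=onz(t,l[:2],.101),onz(t,l[2:],.101);v=q-p;print(l.round(1),p[:2].round(3),q[:2].round(3),'ang',np.degrees(np.arctan2(v[1],v[0])).round(2))
E
```

```text
[([339.8, 232.8], 313, [2.5, 2.625]), ([344.4, 234.0], 392, [4.625, 2.625])]
[]
[342.33076241 233.42774823] [nan nan]
 ** On entry to DLASCL parameter number  4 had an illegal value
 ** On entry to DLASCL parameter number  4 had an illegal value
 ** On entry to DLASCL parameter number  4 had an illegal value
 ** On entry to DLASCL parameter number  4 had an illegal value
 ** On entry to DLASCL parameter number  5 had an illegal value
 ** On entry to DLASCL parameter number  4 had an illegal value<stdin>:7: RuntimeWarning: Mean of empty slice.
  ret = ret.dtype.type(ret / rcount)
Traceback (most recent call last):
  File "h.py", line 13, in tri
    s=np.linalg.lstsq(M,p-o,rcond=None)[0];A=o+s[0]*d;B=p+s[1]*e;return (A+B)/2,np.linalg.norm(A-B)
      ~~~~~~~~~~~~~~~^^^^^^^^^^^^^^^^^^
numpy.linalg.LinAlgError: SVD did not converge in Linear Least Squares
```

Request:
servo_tool --commands '[[[0,-10,-2,20,0,0,0],[0,-21.5,-4.5,40,0,0,-0.004],[0,-21.5,-4.5,60,0,0,-0.004],[0,-21.5,-4.5,80,0,0,-0.004],[0,-21.5,-4.5,80,0,0,-0.004]]]'

```text
time_s: 2.7
tcp_pos: [0.5384, 0.3737, 0.1374]
ee_rot: [[0.014, -1.0, -0.006], [-1.0, -0.014, -0.005], [0.005, 0.006, -1.0]]
wrist_force: [0.2, -0.5, -0.3]
gripper_width: 0.997
gripper_force: 0.0
```

Request:
servo_tool --commands '[[[0,-3.5,-1.5,10,0,0,0],[0,-3.5,-1.5,20,0,0,0],[0,-3.5,-1.5,28,0,0,0],[0,-3.5,-1.5,28,0,0,0],[0,-3.5,-1.5,28,0,0,0]]]'

```text
time_s: 3.2
tcp_pos: [0.5418, 0.3791, 0.1132]
ee_rot: [[0.015, -1.0, 0.0], [-1.0, -0.015, -0.0], [0.0, -0.0, -1.0]]
wrist_force: [-0.2, -0.1, 0.1]
gripper_width: 0.999
gripper_force: 0.0
```

```bash
python3 - <<'E'
from h import *
go([.540,.3775,.099],180.9)
c=cap('side','side2');t2=cap('top','top2')
o=np.zeros((600,800,3),np.uint8)
a=t2['pixels'][170:250,145:245,::-1];b=c['pixels'][230:330,210:300,::-1]
o[:320,:400]=cv2.resize(a,None,fx=4,fy=4,interpolation=2);o[:400,400:760]=cv2.resize(b,None,fx=4,fy=4,interpolation=2)
cv2.imwrite('pics/c6.png',o)
t=ld('top1');s=ld('side0')
a=(342.33,233.43)
T=lambda X,Y:((X+.5)/4-.5+270,(Y+.5)/4-.5+150)
S=lambda X,Y:((X-360+.5)/4-.5+240,(Y+.5)/4-.5+135)
g=lambda X,Y,z:onz(t,T(X,Y),z)[:2].round(4)
print('kh',tri(t,a,s,S(625,125)),onz(t,a,.117),onz(s,S(625,125),.117),'shallow',onz(t,T(293,337),.117))
print('lid FL',g(109,355,.101),'BL',g(168,147,.101),'seam',g(133,270,.101),g(228,293,.101))
print('tri FL',tri(t,T(109,355),s,S(628,243)),'BL',tri(t,T(168,147),s,S(382,195)))
im=cv2.cvtColor(t['pixels'],cv2.COLOR_RGB2GRAY)
L=cv2.createLineSegmentDetector().detect(im)[0][:,0]
for l in L:
    if np.hypot(l[2]-l[0],l[3]-l[1])>10 and 290<l[0]<440 and 180<l[1]<275:
        p,q=onz(t,l[:2],.101),onz(t,l[2:],.101);v=q-p;print(l.round(1),p[:2].round(3),q[:2].round(3),'ang',np.degrees(np.arctan2(v[1],v[0])).round(2))
E
```

```text
mm [ 1.6  1.9 14.2] rad [-0.0002 -0.0001 -0.0006] tcp [0.5418 0.3791 0.1132] F [-0.2 -0.1  0.1] t 3.2 w 0.999 q [ 49.   31.5  -3.3   0.  -55.1 -48.1]
kh (array([ 0.5398414 , -0.10210779,  0.11092037]), np.float64(1.2812996939431907e-05)) [ 0.53565884 -0.10216132  0.117     ] [ 0.53729541 -0.09323756  0.117     ] shallow [ 0.53455733 -0.10387714  0.117     ]
lid FL [0.4996 0.0183] BL [0.6922 0.0157] seam [0.5749 0.0174] [ 0.5716 -0.0525]
tri FL (array([0.5024215 , 0.01911836, 0.09456577]), np.float64(0.0022549788381469047)) BL (array([0.6949627 , 0.0164643 , 0.09473329]), np.float64(0.0035929170573140044))
[375.8 189.4 381.7 178.6] [ 0.727 -0.173] [ 0.774 -0.185] ang -14.48
[431.4 186.7 427.3 170.5] [ 0.779 -0.334] [ 0.84  -0.317] ang 15.41
[351.9 247.9 329.2 242.8] [ 0.506 -0.136] [ 0.507 -0.072] ang 88.95
[342.6 184.8 315.4 174.9] [ 0.721 -0.073] [0.739 0.013] ang 78.27
[346.8 272.1 293.3 259.8] [ 0.427 -0.135] [0.429 0.013] ang 88.98
[296.8 238.4 381.7 257.6] [0.499 0.018] [ 0.494 -0.22 ] ang -91.19
[329.2 237.7 351.8 243.3] [ 0.524 -0.069] [ 0.521 -0.133] ang -92.58
[369.4 197.9 3
[... 1117 characters left out ...]
 -0.434] ang -75.88
[290.9 264.2 256.8 258.6] [0.414 0.016] [0.409 0.11 ] ang 93.3
[404.3 207.  415.6 207.3] [ 0.682 -0.262] [ 0.689 -0.295] ang -77.64
[389.7 259.8 398.  253. ] [ 0.493 -0.242] [ 0.52  -0.261] ang -35.86
[408.3 258.  417.6 272.2] [ 0.511 -0.29 ] [ 0.472 -0.319] ang -143.61
[399.2 254.2 413.  256.5] [ 0.517 -0.265] [ 0.519 -0.302] ang -87.41
[393.  215.8 404.3 207.2] [ 0.642 -0.234] [ 0.682 -0.262] ang -36.14
[330.7 273.1 327.9 283.4] [ 0.413 -0.093] [ 0.381 -0.092] ang 177.48
[345.6 266.9 326.8 262.3] [ 0.442 -0.129] [ 0.444 -0.077] ang 88.01
[309.4 258.1 298.1 255.9] [ 0.445 -0.029] [0.444 0.003] ang 91.23
[410.6 216.8 397.2 222.6] [ 0.651 -0.283] [ 0.621 -0.248] ang 130.24
```

View pics/c6.png

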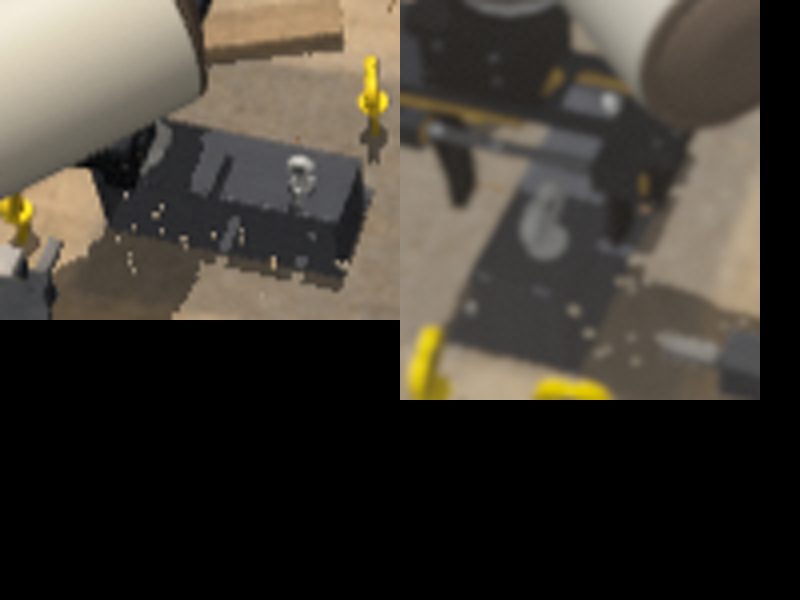

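In the side crop, the finger tips at (460,203) and (620,238) straddle the bow at (545,222), so the gripper is centred. I'll go down and close.

Request:
servo_tool --commands '[[[0,1,1,7,0,0,0],[0,1,1,14,0,0,0],[0,1,1,14,0,0,0],[0.8,1,1,14,0,0,0],[1,1,1,14,0,0,0]]]'

```text
time_s: 3.8
tcp_pos: [0.5409, 0.3783, 0.0992]
ee_rot: [[0.015, -1.0, 0.0], [-1.0, -0.015, 0.0], [-0.0, -0.0, -1.0]]
wrist_force: [0.4, -0.2, -0.4]
gripper_width: 0.892
gripper_force: 0.0
```

Request:
servo_tool --commands '[[[1,0,0,0,0,0,0],[1,0,0,0,0,0,0],[1,0,0,0,0,0,0],[1,0,0,0,0,0,0],[1,0,0,0,0,0,0]]]'

```text
time_s: 4.3
tcp_pos: [0.5407, 0.3782, 0.0991]
ee_rot: [[0.015, -1.0, 0.0], [-1.0, -0.015, 0.0], [-0.0, -0.0, -1.0]]
wrist_force: [-0.6, 0.6, 0.8]
gripper_width: 0.448
gripper_force: 0.0
```

```bash
python3 - <<'E'
from h import *
go([.540,.3775,.106],180.9)
s=ld('side2');print('side at tips',onz(s,((540-400+.5)/4-.5+210,(221.5)/4-.5+230),.094))
s=ld('side0');t=ld('top1')
o=np.zeros((600,800,3),np.uint8)
def put(c,x,y,w,h,k,ox):
    b=cv2.resize(c['pixels'][y:y+h,x:x+w,::-1],None,fx=k,fy=k,interpolation=2);o[:h*k,ox:ox+w*k]=cv2.convertScaleAbs(b,alpha=1.6,beta=0)
put(t,320,215,40,40,10,0);put(s,285,150,35,40,10,410)
cv2.imwrite('pics/c7.png',o)
E
```

```text
mm [ 0.7  0.7 -6.9] rad [-0.0001  0.0001 -0.0007] tcp [0.5407 0.3782 0.0991] F [-0.6  0.6  0.8] t 4.3 w 0.448 q [ 49.   32.3  -4.3   0.  -53.4 -48.1]
side at tips [0.5410223  0.38460235 0.094     ]
```

View pics/c7.png

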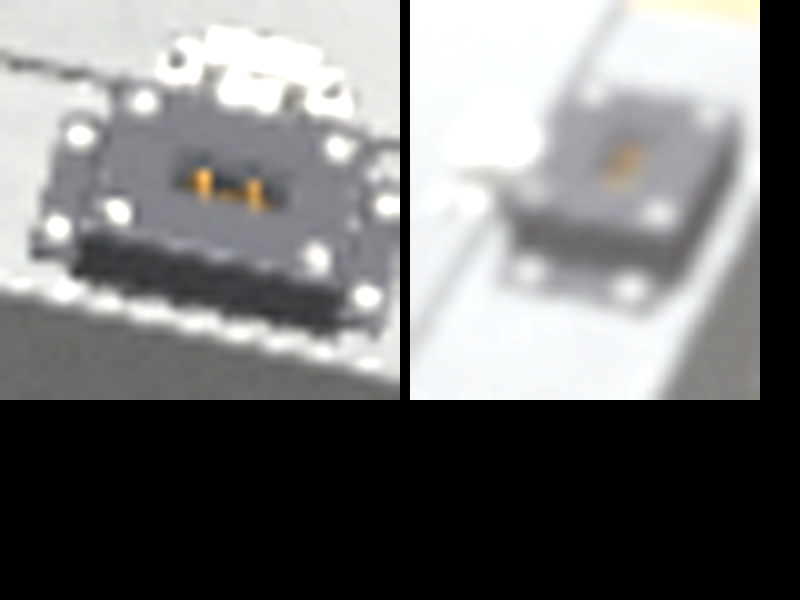

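The picture shows the four face screws. Top view: (145,102), (338,147), (317,257), (118,212), with the dished slot centred at about (231,181). Side view: the screw mean is (624,153).

Request:
servo_tool --commands '[[[1,0,0,0,0,0,0],[1,0,0,0,0,0,0],[1,0,0,0,0,0,0],[1,0,0,0,0,0,0],[1,0,0,0,0,0,0]]]'

```text
time_s: 4.8
tcp_pos: [0.5408, 0.3782, 0.0991]
ee_rot: [[0.015, -1.0, 0.0], [-1.0, -0.015, 0.0], [-0.0, -0.0, -1.0]]
wrist_force: [0.4, 0.5, -0.4]
gripper_width: 0.103
gripper_force: 30.0
```

```bash
python3 - <<'E'
from h import *
go([.540,.3775,.105],180.9)
s=ld('side0');t=ld('top1')
tt=lambda X,Y:(X/10-.45+320,Y/10-.45+215)
ss=lambda X,Y:((X-410)/10-.45+285,Y/10-.45+150)
for n,a,b in (('BL',(145,102),(533,188)),('BR',(338,147),(595,95)),('FR',(317,257),(710,115)),('FL',(118,212),(658,213)),('scr',(229.5,179.5),(624,153)),('dish',(231,181),(624,155))):
    print(n,'top',onz(t,tt(*a),.117)[:2].round(4),'side',onz(s,ss(*b),.117)[:2].round(4),'tri',tri(t,tt(*a),s,ss(*b))[0].round(4))
E
```

```text
mm [ 0.7  0.8 -5.9] rad [-0.0001  0.0001 -0.0007] tcp [0.5408 0.3782 0.0991] F [ 0.4  0.5 -0.4] t 4.8 w 0.103 q [ 49.   32.3  -4.3   0.  -53.4 -48.1]
BL top [ 0.559  -0.0747] side [ 0.5595 -0.0723] tri [ 0.5602 -0.0746  0.1153]
BR top [ 0.557  -0.1297] side [ 0.5566 -0.1276] tri [ 0.5574 -0.1296  0.1158]
FR top [ 0.5193 -0.1298] side [ 0.5194 -0.127 ] tri [ 0.5202 -0.1298  0.1153]
FL top [ 0.5207 -0.074 ] side [ 0.5197 -0.0704] tri [ 0.5212 -0.0738  0.1151]
scr top [ 0.5388 -0.1021] side [ 0.5387 -0.0987] tri [ 0.5399 -0.102   0.115 ]
dish top [ 0.5385 -0.1026] side [ 0.5384 -0.0977] tri [ 0.5401 -0.1025  0.114 ]
```

Request:
servo_tool --commands '[[[1,0,0,-3,0,0,0],[1,0,0,-6,0,0,0],[1,0,0,-6.5,0,0,0],[1,0,0,-6.5,0,0,0],[1,0,2,-6.5,0,0,0]]]'

```text
time_s: 5.3
tcp_pos: [0.5388, 0.3781, 0.1055]
ee_rot: [[0.015, -1.0, -0.0], [-1.0, -0.015, 0.0], [-0.0, 0.0, -1.0]]
wrist_force: [-0.2, 0.1, -0.3]
gripper_width: 0.101
gripper_force: 30.0
```

Request:
servo_tool --commands '[[[1,0,5,0,0,0,0],[1,0,11,0,0,0,0],[1,0,17,0,0,0,0],[1,0,23,0,0,0,0],[1,0,28,0,0,0,0]]]'

```text
time_s: 5.8
tcp_pos: [0.51, 0.3777, 0.1056]
ee_rot: [[0.015, -1.0, -0.0], [-1.0, -0.015, -0.0], [0.0, 0.0, -1.0]]
wrist_force: [-0.4, -0.7, -1.0]
gripper_width: 0.097
gripper_force: 30.0
```

Request:
servo_tool --commands '[[[1,0,6,0,0,0,0],[1,0,12,0,0,0,0],[1,0,17,0,0,0,0],[1,0,17,0,0,0,0],[1,0,17,0,0,0,0]]]'

```text
time_s: 6.3
tcp_pos: [0.4938, 0.3776, 0.1057]
ee_rot: [[0.015, -1.0, 0.0], [-1.0, -0.015, 0.0], [-0.0, -0.0, -1.0]]
wrist_force: [0.3, 0.1, -0.2]
gripper_width: 0.096
gripper_force: 30.0
```

Request:
servo_tool --commands '[[[1,0,0,-20,0,0,0],[1,0,0,-50,0,0,0],[1,5,0,-85,0,0,0],[1,25,-5,-115,0,0,0],[1,60,-10,-135,0,0,0]]]'

```text
time_s: 6.8
tcp_pos: [0.5057, 0.3189, 0.2431]
ee_rot: [[0.018, -1.0, 0.004], [-1.0, -0.018, 0.003], [-0.003, -0.004, -1.0]]
wrist_force: [1.1, -0.1, -1.2]
gripper_width: 0.098
gripper_force: 30.0
```

```bash
python3 - <<'E'
from h import *
go([.5388,-.102,.22],178.7)
E
```

```text
mm [421.4 -25.6  22.1] rad [-0.0035  0.0027  0.0402] tcp [0.5057 0.3189 0.2431] F [ 1.1 -0.1 -1.2] t 6.8 w 0.098 q [ 47.8  19.2  -3.6   0.1 -67.  -46.8]
```

Request:
servo_tool --commands '[[[1,36,-2,0,0,0,0.008],[1,78,-5,0,0,0,0.016],[1,120,-7,0,0,0,0.024],[1,162,-10,0,0,0,0.032],[1,204,-12,0,0,0,0.04]]]'

```text
time_s: 7.3
tcp_pos: [0.5198, 0.1121, 0.2408]
ee_rot: [[-0.025, -1.0, 0.001], [-1.0, 0.025, 0.0], [-0.0, -0.001, -1.0]]
wrist_force: [0.6, 1.0, -1.3]
gripper_width: 0.098
gripper_force: 30.0
```

Request:
servo_tool --commands '[[[1,42,-3,0,0,0,0],[1,84,-6,2,0,0,0],[1,126,-9,5,0,0,0],[1,168,-12,10,0,0,0],[1,205,-13,15,0,0,0]]]'

```text
time_s: 7.8
tcp_pos: [0.5277, -0.0935, 0.2257]
ee_rot: [[-0.026, -1.0, 0.001], [-1.0, 0.026, -0.0], [0.0, -0.001, -1.0]]
wrist_force: [1.1, -0.6, -0.1]
gripper_width: 0.099
gripper_force: 30.0
```

Request:
servo_tool --commands '[[[1,0,0,5,0,0,0],[1,0,0,5,0,0,0],[1,0,0,5,0,0,0],[1,0,0,5,0,0,0],[1,0,0,5,0,0,0]]]'

```text
time_s: 8.3
tcp_pos: [0.5279, -0.0905, 0.221]
ee_rot: [[-0.023, -1.0, 0.001], [-1.0, 0.023, 0.0], [-0.0, -0.001, -1.0]]
wrist_force: [-0.6, 0.4, -1.2]
gripper_width: 0.102
gripper_force: 30.0
```

```bash
python3 - <<'E'
from h import *
go([.5388,-.102,.20],178.7)
s=cap('side','side3');t=cap('top','top3')
o=np.zeros((600,800,3),np.uint8)
def put(c,x,y,w,h,k,ox):
    b=cv2.resize(c['pixels'][y:y+h,x:x+w,::-1],None,fx=k,fy=k,interpolation=2);o[:h*k,ox:ox+w*k]=cv2.convertScaleAbs(b,alpha=1.5,beta=0)
put(s,270,105,60,75,8,0);put(t,310,190,60,90,5,490)
cv2.imwrite('pics/c8.png',o)
p=r.sense()['tcp_pos']
for n,d in(('tcp',0),('tip',-.019),('origin',-.029),('nose',-.063)): q=proj(s,p+[0,0,d])[0];print(n,q.round(1),((q-[270,105]+.5)*8).round(0),'top',((proj(t,p+[0,0,d])[0]-[310,190]+.5)*5).round())
E
```

```text
mm [ 11.3 -11.2  21. ] rad [-0.0008  0.0001 -0.0006] tcp [ 0.5279 -0.0905  0.221 ] F [-0.6  0.4 -1.2] t 8.3 w 0.102 q [  7.6  14.3 -13.9   0.  -61.7  -9. ]
tcp [309.2 136.8] [318. 258.] top [161. 116.]
tip [309.1 142.5] [317. 304.] top [157. 138.]
origin [309.1 145.5] [317. 328.] top [155. 149.]
nose [308.9 155.4] [315. 407.] top [149. 185.]
```

View pics/c8.png

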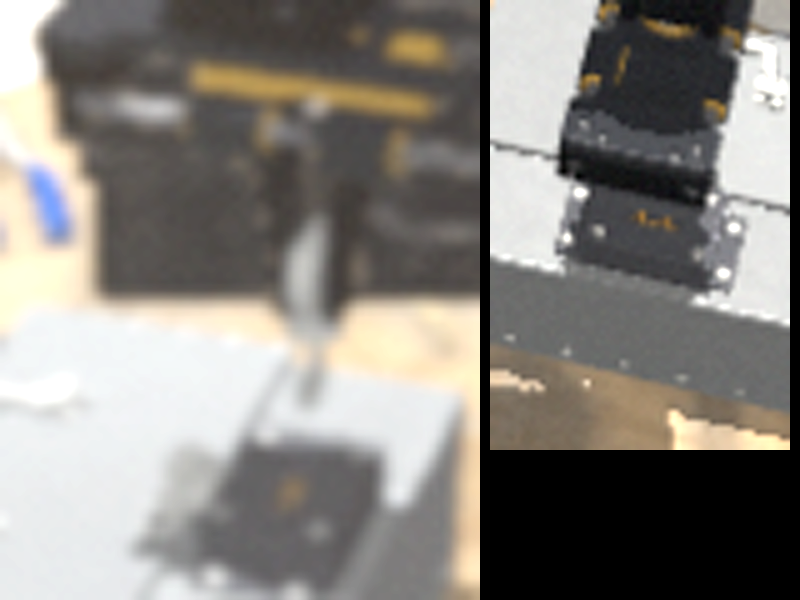

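In the side crop the key hangs straight in the fingers: its collar is at about (313,322) and its nose at about (308,400), within 1 px of where the TCP says it should be. In the top view the lock is still visible under the gripper. Next: a numeric check of the key's offset.

```bash
python3 - <<'E'
from h import *
s=ld('side3');t=ld('top3')
g=cv2.cvtColor(s['pixels'],cv2.COLOR_RGB2GRAY);print('cols',list(range(300,318)))
for y in range(138,160):print(y,g[y,300:318])
hs=cv2.cvtColor(s['pixels'],cv2.COLOR_RGB2HSV)[158:172,298:314]
m=(hs[...,1]>60)&(hs[...,0]<30);ys,xs=np.nonzero(m);print('brass side',xs.mean()+298,ys.mean()+158,len(xs))
E
```

```text
cols [300, 301, 302, 303, 304, 305, 306, 307, 308, 309, 310, 311, 312, 313, 314, 315, 316, 317]
138 [ 54  54  54  55  58  80 113 131 128 111  80  53  44  53  68  67  58  51]
139 [ 55  55  55  52  57  83 116 131 126 105  75  53  44  53  66  68  58  51]
140 [ 56  58  58  60  62  84 115 129 124 102  72  51  43  51  62  63  56  51]
141 [ 69  69  71  72  70  86 112 125 119 100  72  51  45  50  61  66  64  64]
142 [107 107 104  94  80  84 106 119 116  98  71  51  49  69  90  99 102 102]
143 [144 143 140 124 101  88  99 112 111  98  73  57  71 102 127 137 139 140]
144 [159 159 155 145 127 109 106 112 113 105  87  72  93 125 147 153 154 155]
145 [164 163 163 157 148 133 122 120 121 116 105  99 115 142 155 158 159 160]
146 [166 165 164 162 157 146 133 128 128 126 123 123 134 150 160 162 164 163]
147 [167 164 163 163 164 158 146 139 136 132 134 139 147 155 162 164 165 166]
148 [164 164 164 165 168 164 155 149 142 136 140 151 158 161 161 164 165 165]
149 [163 164 164 165 163 158 152 152 145 134 140 154 162 162 161 160 162 165]
150 [163 164 164 162 156 147 146 149 139 130 138 154 163 163 162 161 161 163]
151 [163 163 163 159 148 140 143 141 130 122 135 153 162 164 163 163 161 161]
152 [163 163 162 153 144 143 145 135 120 119 135 152 160 162 161 162 161 161]
153 [163 162 156 147 144 150 146 131 117 122 140 154 159 160 160 160 160 160]
154 [163 159 150 143 149 154 148 131 121 129 146 155 159 160 161 160 159 160]
155 [160 153 143 144 155 158 151 138 131 138 150 158 160 160 159 159 158 159]
156 [157 146 137 145 156 159 155 149 146 150 158 159 160 159 158 158 157 157]
157 [150 138 138 146 152 154 154 154 154 157 159 159 159 158 158 158 158 157]
158 [138 130 140 147 145 141 142 144 148 150 153 153 153 154 157 157 157 157]
159 [122 116 134 143 136 121 119 120 126 129 134 135 135 140 146 149 151 152]
brass side 306.25 166.0 4
```

Request:
servo_tool --commands '[[[1,5,-6,8,0,0,0],[1,10.5,-11.2,16,0,0,0],[1,10.5,-11.2,24,0,0,0],[1,10.5,-11.2,32,0,0,0],[1,10.5,-11.2,37,0,0,0]]]'

```text
time_s: 8.9
tcp_pos: [0.5379, -0.1023, 0.1821]
ee_rot: [[-0.025, -1.0, -0.002], [-1.0, 0.025, 0.0], [0.0, 0.002, -1.0]]
wrist_force: [0.2, -0.8, -1.2]
gripper_width: 0.101
gripper_force: 30.0
```

Request:
servo_tool --commands '[[[1,0,0,0,0,0,0],[1,0,0,1,0,0,0],[1,0,0,2,0,0,0],[1,0,0,3,0,0,0],[1,0,0,4,0,0,0]]]'

```text
time_s: 9.4
tcp_pos: [0.5386, -0.1022, 0.1798]
ee_rot: [[-0.025, -1.0, 0.001], [-1.0, 0.025, 0.0], [-0.0, -0.001, -1.0]]
wrist_force: [-0.8, 0.0, -0.3]
gripper_width: 0.094
gripper_force: 30.0
```

```bash
python3 - <<'E'
from h import *
go([.5388,-.101,.1715],178.7)
s=cap('side','side4');g=cv2.cvtColor(s['pixels'],cv2.COLOR_RGB2GRAY);print('cols',list(range(298,318)))
for y in range(153,174):print(y,g[y,298:318])
p=r.sense()['tcp_pos']
for d in(-.029,-.043,-.063): print(proj(s,p+[0,0,d])[0].round(1))
E
```

```text
mm [-1.2 -0.2  8.3] rad [-0.0006  0.0001 -0.0022] tcp [ 0.5386 -0.1022  0.1798] F [-0.8  0.  -0.3] t 9.4 w 0.094 q [  6.2  17.7 -15.6   0.  -56.7  -7.6]
cols [298, 299, 300, 301, 302, 303, 304, 305, 306, 307, 308, 309, 310, 311, 312, 313, 314, 315, 316, 317]
153 [164 163 157 136 110 103 111 113 106  86  64  72 107 139 154 159 160 160
 161 161]
154 [163 163 160 147 131 118 117 119 114 100  87  95 125 147 158 160 161 160
 160 159]
155 [163 163 160 151 136 125 125 125 123 119 113 117 135 150 158 160 159 159
 158 159]
156 [162 162 158 145 132 128 129 128 127 128 130 137 147 156 159 159 158 159
 158 158]
157 [162 160 149 132 125 126 127 127 129 132 138 147 154 158 159 158 158 157
 158 157]
158 [161 154 137 112 104 110 112 117 124 128 134 141 146 150 151 153 156 156
 156 156]
159 [155 144 118  91  88  93  95 104 117 119 115 113 117 124 128 136 142 145
 147 151]
160 [145 127  96  76  76  79  84  96 113 112  96  83  81  87  93 101 111 118
 123 133]
161 [127 107  80  69  69  72  81  99 111 107  89  73  66  67  70  78  89  92
  92 109]
162 [104  86  71  67  66  71  86 102 111 104  85  70  65  
[... 180 characters left out ...]
  65  65  65
  66  89]
165 [75 67 67 65 65 68 76 87 94 84 71 66 66 66 67 66 65 63 65 85]
166 [70 66 66 66 65 67 72 79 84 78 70 66 66 66 66 68 65 63 65 77]
167 [74 67 65 65 67 67 70 77 78 75 70 65 66 66 65 66 63 61 66 78]
168 [84 73 67 66 66 68 70 73 72 71 68 64 65 66 65 63 62 62 70 83]
169 [91 75 67 69 68 68 68 69 67 69 71 73 70 67 63 62 62 67 78 88]
170 [87 76 76 77 74 68 65 67 71 80 91 93 83 70 65 61 64 71 84 91]
171 [ 76  77  82  84  80  71  69  73  82  95 108 107  93  74  64  60  66  76
  88  91]
172 [ 68  71  75  76  73  71  72  77  86  95 100  94  82  70  63  63  72  82
  91  90]
173 [66 67 69 66 68 68 69 73 75 81 79 75 69 64 61 65 77 88 93 91]
[306.5 154.9]
[306.4 158.9]
[306.3 164.4]
```

The shank is at column 305.9 and its end at row about 165, right on the keyhole pixel (306,165). I'll go down gently and watch the force.

Request:
servo_tool --commands '[[[1,0,0,1,0,0,0],[1,0,0,2,0,0,0],[1,0,0,3,0,0,0],[1,0,0,4,0,0,0],[1,0,0,5,0,0,0]]]'

```text
time_s: 9.95
tcp_pos: [0.5385, -0.1022, 0.1744]
ee_rot: [[-0.025, -1.0, -0.0], [-1.0, 0.025, 0.0], [-0.0, 0.0, -1.0]]
wrist_force: [0.1, 0.1, 0.0]
gripper_width: 0.099
gripper_force: 30.0
```

Request:
servo_tool --commands '[[[1,0,0,1,0,0,0],[1,0,0,2,0,0,0],[1,0,0,3,0,0,0],[1,0,0,3.5,0,0,0],[1,0,0,3.5,0,0,0]]]'

```text
time_s: 10.45
tcp_pos: [0.5384, -0.1022, 0.171]
ee_rot: [[-0.025, -1.0, -0.0], [-1.0, 0.025, -0.0], [0.0, 0.0, -1.0]]
wrist_force: [0.3, -0.8, -1.1]
gripper_width: 0.107
gripper_force: 30.0
```

Request:
servo_tool --commands '[[[1,0,0,0.5,0,0,0.06],[1,0,0,1,0,0,-0.06],[1,0,0,1.5,0,0,0.06],[1,0,0,2,0,0,-0.06],[1,0,0,2.5,0,0,0]]]'

```text
time_s: 10.95
tcp_pos: [0.5386, -0.1022, 0.1686]
ee_rot: [[-0.024, -1.0, 0.0], [-1.0, 0.024, 0.0], [-0.0, -0.0, -1.0]]
wrist_force: [0.6, -0.6, -0.9]
gripper_width: 0.096
gripper_force: 30.0
```

Request:
servo_tool --commands '[[[1,0,0,0.5,0,0,0.06],[1,0,0,1,0,0,-0.06],[1,0,0,1.5,0,0,0.06],[1,0,0,2,0,0,-0.06],[1,0,0,2.5,0,0,0]]]'

```text
time_s: 11.45
tcp_pos: [0.5389, -0.1026, 0.1678]
ee_rot: [[-0.024, -1.0, 0.001], [-1.0, 0.024, -0.001], [0.001, -0.001, -1.0]]
wrist_force: [-2.0, 0.4, 8.4]
gripper_width: 0.101
gripper_force: 30.0
```

Request:
servo_tool --commands '[[[1,0,0,0.5,0,0,0.08],[1,0,0,1,0,0,-0.06],[1,0,0,1.5,0,0,0.08],[1,0,0,2,0,0,-0.06],[1,0,0,2,0,0,0.06]]]'

```text
time_s: 11.95
tcp_pos: [0.5393, -0.1028, 0.1671]
ee_rot: [[-0.082, -0.997, 0.003], [-0.997, 0.082, -0.002], [0.002, -0.003, -1.0]]
wrist_force: [-2.5, 0.8, 11.9]
gripper_width: 0.099
gripper_force: 30.0
```

Request:
servo_tool --commands '[[[1,0,0,0.5,0,0,-0.13],[1,0,0,1,0,0,0.02],[1,0,0,1.5,0,0,-0.13],[1,0,0,1.5,0,0,0.02],[1,0,0,1.5,0,0,-0.06]]]'

```text
time_s: 12.45
tcp_pos: [0.5392, -0.1027, 0.165]
ee_rot: [[-0.025, -1.0, 0.003], [-1.0, 0.025, -0.001], [0.001, -0.003, -1.0]]
wrist_force: [-2.3, 0.0, 7.6]
gripper_width: 0.105
gripper_force: 30.0
```

Request:
servo_tool --commands '[[[1,0,0,0.5,0,0,0.08],[1,0,0,1,0,0,-0.07],[1,0,0,1.5,0,0,0.08],[1,0,0,2,0,0,-0.07],[1,0,0,2.3,0,0,0.0]]]'

```text
time_s: 12.95
tcp_pos: [0.5389, -0.1023, 0.1611]
ee_rot: [[-0.024, -1.0, 0.001], [-1.0, 0.024, -0.0], [0.0, -0.001, -1.0]]
wrist_force: [0.2, -1.1, -0.5]
gripper_width: 0.098
gripper_force: 30.0
```

Request:
servo_tool --commands '[[[1,0,0,0.5,0,0,0.08],[1,0,0,1,0,0,-0.07],[1,0,0,1.5,0,0,0.08],[1,0,0,2,0,0,-0.07],[1,0,0,2.3,0,0,0.0]]]'

```text
time_s: 13.45
tcp_pos: [0.5388, -0.1023, 0.1586]
ee_rot: [[-0.024, -1.0, 0.001], [-1.0, 0.024, -0.0], [0.0, -0.001, -1.0]]
wrist_force: [-0.4, -0.3, -0.8]
gripper_width: 0.099
gripper_force: 30.0
```

Request:
servo_tool --commands '[[[1,0,0,0.5,0,0,0.08],[1,0,0,1,0,0,-0.07],[1,0,0,1.5,0,0,0.08],[1,0,0,2,0,0,-0.07],[1,0,0,2.3,0,0,0.0]]]'

```text
time_s: 13.95
tcp_pos: [0.5388, -0.1023, 0.1562]
ee_rot: [[-0.024, -1.0, 0.001], [-1.0, 0.024, -0.0], [0.0, -0.001, -1.0]]
wrist_force: [1.1, -0.0, -1.0]
gripper_width: 0.102
gripper_force: 30.0
```

Request:
servo_tool --commands '[[[1,0,0,0.5,0,0,0.08],[1,0,0,1,0,0,-0.07],[1,0,0,1.5,0,0,0.08],[1,0,0,2,0,0,-0.07],[1,0,0,2.3,0,0,0.0]]]'

```text
time_s: 14.45
tcp_pos: [0.5388, -0.1023, 0.1538]
ee_rot: [[-0.024, -1.0, 0.001], [-1.0, 0.024, -0.0], [0.0, -0.001, -1.0]]
wrist_force: [0.6, -1.0, 0.1]
gripper_width: 0.1
gripper_force: 30.0
```

Request:
servo_tool --commands '[[[1,0,0,0.5,0,0,0.08],[1,0,0,1,0,0,-0.07],[1,0,0,1.5,0,0,0.08],[1,0,0,2,0,0,-0.07],[1,0,0,2.3,0,0,0.0]]]'

```text
time_s: 14.95
tcp_pos: [0.5387, -0.1022, 0.1512]
ee_rot: [[-0.024, -1.0, 0.0], [-1.0, 0.024, -0.0], [0.0, -0.0, -1.0]]
wrist_force: [0.2, 0.0, -1.0]
gripper_width: 0.095
gripper_force: 30.0
```

Request:
servo_tool --commands '[[[1,0,0,0.5,0,0,0.08],[1,0,0,1,0,0,-0.07],[1,0,0,1.5,0,0,0.08],[1,0,0,2,0,0,-0.07],[1,0,0,2.3,0,0,0.0]]]'

```text
time_s: 15.45
tcp_pos: [0.5386, -0.1022, 0.1489]
ee_rot: [[-0.024, -1.0, 0.0], [-1.0, 0.024, -0.0], [0.0, -0.0, -1.0]]
wrist_force: [-0.4, 0.4, -1.0]
gripper_width: 0.1
gripper_force: 30.0
```

Request:
servo_tool --commands '[[[1,0,0,0.5,0,0,0.08],[1,0,0,1,0,0,-0.07],[1,0,0,1.5,0,0,0.08],[1,0,0,2,0,0,-0.07],[1,0,0,2.3,0,0,0.0]]]'

```text
time_s: 15.95
tcp_pos: [0.5387, -0.1022, 0.1465]
ee_rot: [[-0.024, -1.0, 0.0], [-1.0, 0.024, -0.0], [0.0, -0.0, -1.0]]
wrist_force: [0.6, -0.7, -0.2]
gripper_width: 0.101
gripper_force: 30.0
```

Request:
servo_tool --commands '[[[1,0,0,0.5,0,0,0],[1,0,0,1,0,0,0],[1,0,0,1.5,0,0,0],[1,0,0,2,0,0,0],[1,0,0,2,0,0,0]]]'

```text
time_s: 16.45
tcp_pos: [0.5386, -0.1022, 0.146]
ee_rot: [[-0.024, -1.0, 0.001], [-1.0, 0.024, -0.0], [0.0, -0.001, -1.0]]
wrist_force: [-3.5, 1.4, 6.8]
gripper_width: 0.1
gripper_force: 30.0
```

Request:
servo_tool --commands '[[[1,0,0,0,0,0,0.1],[1,0,0,0,0,0,0.2],[1,0,0,0,0,0,0.3],[1,0,0,0,0,0,0.4],[1,0,0,0,0,0,0.5]]]'

```text
time_s: 16.95
tcp_pos: [0.5382, -0.1021, 0.1459]
ee_rot: [[-0.503, -0.864, -0.0], [-0.864, 0.503, -0.0], [0.0, 0.0, -1.0]]
wrist_force: [-3.6, 3.1, 8.2]
gripper_width: 0.101
gripper_force: 30.0
```

```bash
python3 - <<'E'
from h import *
s=r.sense();print(s['moment'],s['wrist_force'],s['joints'].round(1))
E
```

```text
[0.76381287 1.3024325  0.05685541] [-3.56863232  3.07169319  8.19993825] [  6.2  19.7 -18.1   0.  -52.2 -36.5]
```

Request:
servo_tool --commands '[[[1,0,0,0,0,0,0.1],[1,0,0,0,0,0,0.2],[1,0,0,0,0,0,0.3],[1,0,0,0,0,0,0.4],[1,0,0,0,0,0,0.5]]]'

```text
time_s: 17.45
tcp_pos: [0.5379, -0.1018, 0.146]
ee_rot: [[-0.856, -0.517, -0.001], [-0.517, 0.856, 0.0], [0.001, 0.001, -1.0]]
wrist_force: [-4.9, 4.6, 9.7]
gripper_width: 0.098
gripper_force: 30.0
```

Request:
servo_tool --commands '[[[1,0,0,0,0,0,0.1],[1,0,0,0,0,0,0.2],[1,0,0,0,0,0,0.3],[1,0,0,0,0,0,0.4],[1,0,0,0,0,0,0.5]]]'

```text
time_s: 17.95
tcp_pos: [0.5376, -0.1014, 0.1459]
ee_rot: [[-0.999, -0.044, -0.001], [-0.044, 0.999, 0.001], [0.001, 0.001, -1.0]]
wrist_force: [-5.6, 5.4, 8.5]
gripper_width: 0.099
gripper_force: 30.0
```

```bash
python3 - <<'E'
from h import *
s=r.sense();print(s['moment'],s['wrist_force'],s['joints'].round(1))
E
```

```text
[1.77884106 1.73839212 0.12349449] [-5.57943543  5.43826115  8.46062565] [  6.3  19.7 -18.1  -0.1 -52.3 -93.7]
```

Request:
servo_tool --commands '[[[1,0,0,0,0,0,0.04],[1,0,0,0,0,0,0.08],[1,0,0,0,0,0,0.12],[1,0,0,0,0,0,0.12],[1,0,0,0,0,0,0.12]]]'

```text
time_s: 18.45
tcp_pos: [0.5381, -0.1014, 0.1459]
ee_rot: [[-0.997, 0.071, -0.0], [0.071, 0.997, 0.001], [0.001, 0.0, -1.0]]
wrist_force: [-4.6, 5.2, 7.9]
gripper_width: 0.101
gripper_force: 30.0
```

```bash
python3 - <<'E'
from h import *
s=r.sense();print(s['moment'],s['wrist_force'],s['joints'].round(1),s['ee_rot'].round(3))
g=cv2.cvtColor(r.capture('top')['pixels'],cv2.COLOR_RGB2GRAY);g0=cv2.cvtColor(ld('top3')['pixels'],cv2.COLOR_RGB2GRAY);g1=cv2.cvtColor(ld('top1')['pixels'],cv2.COLOR_RGB2GRAY)
c=cap('side','side5');h=cv2.cvtColor(c['pixels'],cv2.COLOR_RGB2GRAY);h0=cv2.cvtColor(ld('side4')['pixels'],cv2.COLOR_RGB2GRAY)
# latch/keeper region in side view: c7 (450..545,110..215)->cols 289-299 rows 160-172
for y in range(160,173):print(y,h0[y,287:303],h[y,287:303])
E
```

```text
[1.6344365  1.4326024  0.48753854] [-4.55933837  5.23819089  7.90256793] [   6.3   19.7  -18.1   -0.   -52.2 -100.3] [[-0.997  0.071 -0.   ]
 [ 0.071  0.997  0.001]
 [ 0.001  0.    -1.   ]]
160 [154 139 117 106 113 127 133 132 128 130 142 145 127  96  76  76] [161 160 161 162 169 183 191 189 177 165 159 150 133 112  92  67]
161 [148 127 106 101 109 120 126 123 116 117 126 127 107  80  69  69] [160 159 160 166 181 197 203 195 178 163 155 140 121 102  84  60]
162 [133 111 100 106 117 127 129 125 118 114 112 104  86  71  67  66] [159 160 163 176 194 205 204 190 170 161 154 135 114  99  81  58]
163 [115 101 104 115 124 129 128 125 122 119 109  92  74  67  65  65] [159 160 169 186 201 206 199 179 165 164 159 137 115  97  79  67]
164 [106 103 117 126 130 129 125 125 125 120 105  85  71  68  66  67] [159 163 176 191 203 201 183 163 165 174 163 133 105  86  77  77]
165 [100 106 126 136 133 129 127 128 126 115  95  75  67  67  65  65] [159 163 172 183 189 183 160 150 164 170 152 115  84  72  70  83]
166 [ 97 104 120 132 133 129 129 132 125 108  86  70  66  66  66  65] [158 158 159 159 158 149
[... 157 characters left out ...]
 75  68  65  66  69]
168 [ 96 103 112 123 128 124 120 117 111 106  97  84  73  67  66  66] [161 163 159 154 151 137 116 103  99  94  86  79  70  67  65  66]
169 [ 99 104 108 116 122 119 109 103 104 111 108  91  75  67  69  68] [164 165 162 166 172 155 124  99  89  86  85  79  72  66  65  66]
170 [102 105 107 114 116 110 100  92  93 102 100  87  76  76  77  74] [165 160 154 165 173 157 126  97  84  78  76  72  69  66  65  66]
171 [106 112 114 117 112 103  94  85  80  81  80  76  77  82  84  80] [157 152 152 159 157 142 121 102  81  72  69  67  67  67  65  67]
172 [124 126 127 122 111  99  91  83  74  69  69  68  71  75  76  73] [155 154 154 154 145 136 132 115  85  69  67  67  67  67  66  66]
```

```bash
python3 - <<'E'
from h import *
print(r.sense()['moment'],r.sense()['gripper_force'],r.sense()['gripper_width']); print(r.finish_job())
E
```

```text
[1.62380871 1.42704763 0.47127331] 30.002025836147368 0.09954705978608266
the job is handed in; nothing more can be done
None
```

I handed the job in with the box key inserted to its collar and turned 1.62 rad clockwise. The gripper still holds it there at 30 N. The turning moment rose sharply at the end (0.12 to 0.49 N m), so I take the key to be at the stop. I could not measure the latch directly. The arm did not go near the small key, tape measure, chalk bottle or side cutters, but I did not check them again in the pictures at the end.

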